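# Inspect a ring gauge with the hand microscope

## Task

Lift the large ring gauge up and off its post and set it down (do not drop it) flat in the middle of the inspection plate, then let go of it. Then draw the hand microscope out of its holder, turn it to lean at about 45 degrees with the lens end down, and hold it in the air so that its focus point (45 mm straight ahead of the lens) is on the centre of the ring, touching neither ring nor plate; finish while still holding it there, steady in the gripper. Leave the small ring on its post and the penlight in its holder.

Things in the scene. Friction and masses are not known exactly. Their poses are not given: they have to be found in the camera images.
- ring: The large ring gauge: plain steel ring, outside diameter 50, bore 30, height 16 mm, about 150 g. Origin: centre of its underside; z is its axis. It starts level, hung loosely on the post of ring_stand, its underside 45 mm above the table.
- ring_mid (a point): Centre of the large ring gauge (on its axis, at mid height, 8 mm above its underside): where the microscope must be focused.
- ring_stand: Stand that carries the large ring, fixed to the table: round dark foot 72 mm across, 10 mm high; aluminium column 36 mm across up to 45 mm, on which the ring rests; above it a pin 20 mm across that ends 75 mm above the table. Origin: centre of its underside, z up.
- small_ring: Bystander: small steel ring, outside diameter 34, bore 18, height 16 mm, on its own stand (same heights as ring_stand, thinner column and pin). Origin: centre of its underside. Leave it there.
- plate: Inspection plate fixed to the table: aluminium, 130 x 130 x 12 mm, with a flush dark disc 68 mm across marking its middle. Origin: centre of its underside; its top is 12 mm above that.
- scope: Hand microscope, a round stick 165 mm long, about 180 g. Origin: centre of its lens face; z axis from lens to tail, upright (lens down in the holder) at the start. 0 to 65 mm: metal nose 24 mm across; 65 to 165 mm: black body 32 mm across, to be gripped, e.g. 130 mm from the lens. At the start the lens is 10 mm above the table, the tail 175. Centre of mass about 95 mm from the lens.
- scope_lens (a point): Centre of the microscope's lens face (the lower end at the start).
- scope_focus (a point): The microscope's focus point: on its axis, 45 mm ahead of the lens face (outside the microscope, on the lens side).
- scope_holder: Holder of the microscope, fixed to the table: round dark foot 72 mm across and 6 mm high, upright grey tube 38 mm across outside, 28 mm inside, rim 75 mm above the table. The microscope's black body stands on the rim, its nose hangs in the tube with 2 mm play all round. Origin: centre of its underside, z up.
- penlight: Bystander: slim aluminium penlight, 15 mm across and 145 mm long, standing upright in a thinner holder of the same height. Origin: centre of its lower end (7 mm above the table). Leave it there.

How it is judged:
By the outcome, as a careful person would: the job done as asked, in the order asked, and still so for the second after the job is handed in, while the arm keeps its last pose, push and grip.
It also fails if it takes over 61 s, if anything falls off the work surface, if the arm or the gripper's body presses on something with over 40 N, if the wrist force passes 120 N, or if a joint passes its speed limit or range.

## Robot

A 7-joint arm with a two-finger parallel gripper is mounted at the origin on the work surface. World frame = base frame: x ahead of the robot, y to its left, z up, the work surface at z = 0. Lengths are in m, angles in rad, forces in N, time in s.
With the tool pointing down it reaches from about 0.4 to 0.9 m from the base axis. Payload 5.5 kg.
Tool frame: the origin (TCP) lies on the mounting face of the last link; the fingertips stand 173 mm ahead of it and the grasp point (between the pads) lies 155 mm ahead of it; z points along the fingers, y is the line along which they close (so a half turn about z gives the same grasp; the last joint's range is limited). The gripper opens to 85 mm and grips with 20 to 120 N. Pads are 22 mm wide; open, the fingers measure 114 mm over their backs; the gripper's body (76 mm by 85 mm) begins 54 mm behind the grasp point. The pads swing forward as they close: fully open they stand 13 mm farther back than shut.
Start: joints at [-0.867, 0.501, -0.427, 1.55, 0.221, 1.138, -0.21], TCP at [0.277, 0.588, 0.405] pointing down, gripper open.
Joint ranges: [-2.88, 2.88], [-0.31, 2.03], [-1.54, 1.56], [0.2, 2.42], [-1.41, 4.55], [0.19, 2.02], [-2.57, 2.57]. Speed limits (rad/s): [2.57, 2.57, 3.14, 3.14, 3.14, 3.14, 3.14].

## Interface

Orientations are given as a rotation vector (axis times angle).
In Python, from bench import status, viewer, sign_off gives the robot as it stands. The module is installed in compiled form; this text tells all that it offers.
- The arm moves only by the tool move_arm, never from a script. Its argument "series" is a list of rows, each a list of 3 entries, a list of its own where there are three numbers: the shift along the world's x, y, z scaled (see below), then the turn, a rotation vector about the world's x, y, z scaled (see below), then the closure, from -1 (fully open) to 1 (shut). In form: [[[tx, ty, tz], [wx, wy, wz], grip], ...]. A call has exactly 5 rows; each row is the pose to reach, as a shift and turn from the pose commanded when the call began; what a row does not reach only later rows make up. The controller multiplies each number of a shift by 0.5 m and each number of a turn by 0.5 rad. A row lasts 1/8 s, in which the tool goes at most 62.5 mm and 10.7 degrees, less where a joint would pass 70% of its speed; a pose out of reach is approached as far as the arm can. A call with a number of a shift or a turn outside -1 to 1 is refused whole. A call with a gripper value outside its range is refused whole. The fingers move at their own pace and stop on an object; "grip_force" is the grip in N (left out, the last holds). Time passes only in rows, so rows that repeat a pose let the fingers close, or fill a call up. It gives the time, the measured TCP pose, the force, the opening and the grip force at its end, in the units of the state.
- status.sense(): the state, without advancing time (a new reading comes with each control period).
- viewer.capture(name): name is "scene" or "side" or "wrist"; returns the picture (400x640x3 uint8, blue, green, red); there is no depth.
- viewer.camera_model(name): a dict with "intrinsics" (3x3 intrinsics, pixels), "xyz" and "rotation" of the camera in the world; the wrist camera has in their place "tool_from_camera" (4x4, takes a point from camera to tool coordinates, whose origin is the TCP and whose axes are the flange's). Camera axes: x right, y down, z forward; pixel columns grow to the right and rows downward; lengths in m; the calibration is good to about 2 mm. The wrist camera is an equidistant fisheye: a pixel r from the principal point sees the ray r / f radians off the axis. A picture is of the moment at which its call begins: read the wrist's pose just before it. camera_model takes no time and is no camera call.
- sign_off(): hands the job in; it is judged then, once.
The state is a dict: "t": time; "joint_pos": joint angles; "joint_vel": joint speeds; "joint_efforts": joint torques, N m; "position": TCP position; "eef_rot": TCP orientation; "wrist_force": force on the tool from outside, world axes, zero at the start; "moment": the same for the moment, N m; "gripper_width": finger opening in m; "grasp_force": force on a finger pad.
Only numpy, scipy, OpenCV 4.12 (cv2) and the standard library are available. Lean on these libraries where they do the work, as an engineer would, in place of code of your own. Each camera call takes 0.05 s, during which the arm holds its last target. There are 200 camera calls.

## Working session

There is one attempt and no reset: what is moved stays moved. The work goes in short steps, Python scripts to look and compute and a tool call to move; the robot and the scene stay as the last step left them, time stands still between calls to the robot, and variables do not carry over. Pictures are saved under pics/ and viewed, at most 10 in all, crops included, and the job is handed in when it is done.

Besides the shell and the picture viewer there is one more tool, called after "Emit:" in YAML: its name, and indented under it one key for each argument. move_arm: Moves the arm, as the interface text tells. Shifts and turns lie within -1 to 1; 1 stands for 0.5 m of shift or 0.5 rad of turn. Its arguments: {"type":"object","properties":{"series":{"type":"array"},"grip_force":{"type":"number"}},"required":["series"]}

```bash
mkdir -p pics
python3 - <<'E'
from bench import status, viewer
import cv2,numpy as np
print(status.sense())
for n in("scene","side","wrist"):
    cv2.imwrite(f"pics/{n}0.png",viewer.capture(n)); print(n,viewer.camera_model(n))
E
```

```text
{'t': 0.0, 'joint_pos': array([-0.86686818,  0.50183813, -0.42677306,  1.55144656,  0.22083856,
        1.13825794, -0.21027029]), 'joint_vel': array([ 2.21556079e-04,  4.11656135e-05,  1.44967270e-03, -5.06387947e-05,
       -2.67149679e-04,  2.12104124e-03,  8.22399656e-04]), 'joint_efforts': array([ 2.03467221e-04, -5.69516265e+01, -5.81596568e+00, -2.80934036e+01,
        1.06657430e-02,  1.21604127e-02, -2.54925698e-05]), 'position': array([0.27720474, 0.58754363, 0.40366494]), 'eef_rot': array([-6.86478828e-01, -3.06521862e+00,  2.88360497e-03]), 'wrist_force': array([-0.03020443, -0.40427981,  0.92051957]), 'moment': array([-0.02142529,  0.00729533,  0.02421373]), 'grasp_force': 0.0, 'gripper_width': 0.08541022601962481}
scene {'intrinsics': array([[504.74961975,   0.        , 310.9168768 ],
       [  0.        , 504.74961975, 197.82373709],
       [  0.        ,   0.        ,   1.        ]]), 'xyz': array([1.05682096, 0.82077717, 0.7313937 ]), 'rotation': array([-0.71520644, -2.47357908,  1.3030069 ])}
side {'intrinsics': array([[416.15229186,   0.        , 315.87511565],
       [  0.        , 416.15229186, 204.5348755 ],
       [  0.        ,   0.        ,   1.        ]]), 'xyz': array([ 0.2957308 , -0.69052042,  0.63780102]), 'rotation': array([-2.24103608,  0.33483556, -0.15363014])}
wrist {'intrinsics': array([[309.70691629,   0.        , 322.80955476],
       [  0.        , 309.70691629, 202.61652064],
       [  0.        ,   0.        ,   1.        ]]), 'tool_from_camera': array([[-1.86252788e-04, -9.47307961e-01, -3.20324198e-01,
         8.23745921e-02],
       [ 9.99999981e-01, -1.60132304e-04, -1.07885005e-04,
         1.61969753e-04],
       [ 5.09060721e-05, -3.20324212e-01,  9.47307973e-01,
         3.16447994e-02],
       [ 0.00000000e+00,  0.00000000e+00,  0.00000000e+00,
         1.00000000e+00]])}
```

View pics/scene0.png

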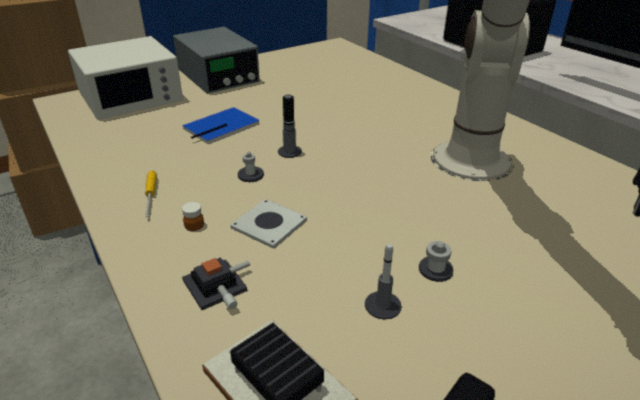

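View pics/side0.png

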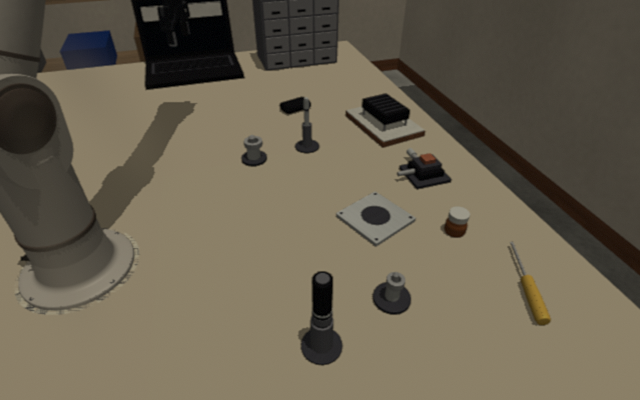

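The scene view shows the scope at (289,125), a ring stand at (250,168), the plate at (268,221), the penlight at (385,290) and another stand at (437,262). The side view shows the scope at (322,310), stands at (393,290) and (254,150), and the plate at (376,217). I'll zoom in to tell which ring is the large one.

```bash
cat > h.py <<'E'
import numpy as np,cv2
from bench import status,viewer
from scipy.spatial.transform import Rotation as R
from scipy.optimize import least_squares
def proj(n,P,cm={}):
    c=cm.setdefault(n,viewer.camera_model(n)); 
    p=R.from_rotvec(c["rotation"]).inv().apply(np.atleast_2d(P)-c["xyz"]); k=c["intrinsics"]
    return np.c_[p[:,0]/p[:,2]*k[0,0]+k[0,2],p[:,1]/p[:,2]*k[1,1]+k[1,2]]
def ray(n,uv):
    c=viewer.camera_model(n);k=c["intrinsics"]
    d=R.from_rotvec(c["rotation"]).apply(np.linalg.inv(k)@[uv[0],uv[1],1]);return c["xyz"],d
def atz(n,uv,z):
    o,d=ray(n,uv);return o+d*(z-o[2])/d[2]
def tri(a,b,x0=(.5,0,.05)):
    s=least_squares(lambda P:np.r_[proj("scene",P)[0]-a,proj("side",P)[0]-b],x0);return s.x,np.abs(s.fun).max()
E
python3 - <<'E'
from h import *
s=cv2.imread("pics/scene0.png");d=cv2.imread("pics/side0.png")
def c(i,x,y,w=66,h=50): return cv2.resize(i[y:y+h,x:x+w],(396,300),interpolation=cv2.INTER_CUBIC)
cv2.imwrite("pics/crop.png",np.vstack([np.hstack([c(s,404,233),c(s,218,138)]),np.hstack([c(d,221,124),c(d,360,265)])]))
for k,a,b in[("standA",(436,267),(254,156)),("standB",(251,173),(392,297)),("plate",(268.5,220.5),(375.5,215.5)),("scopetail",(288,97),(322,275)),("holder",(289.5,151),(321.5,346)),("penfoot",(383,304),(307,146))]:
    z={"plate":.012}.get(k,.008); 
    if k=="scopetail": z=.175
    print(k,tri(a,b),atz("scene",a,z),atz("side",b,z))
E
```

```text
standA (array([0.41375471, 0.28855944, 0.00938671]), np.float64(0.2801233070618139)) [0.41312381 0.28753209 0.008     ] [0.41339548 0.29161335 0.008     ]
standB (array([ 0.57291602, -0.26194085,  0.00728838]), np.float64(0.19556654796818407)) [ 0.57294798 -0.26057661  0.008     ] [ 0.57283423 -0.26251011  0.008     ]
plate (array([ 0.63486926, -0.04186153,  0.01040968]), np.float64(0.4223616046339771)) [ 0.63667617 -0.04043227  0.012     ] [ 0.63317973 -0.04310979  0.012     ]
scopetail (array([ 0.41948105, -0.31112698,  0.17580641]), np.float64(0.6867457917006732)) [ 0.42052961 -0.31312124  0.175     ] [ 0.41924034 -0.31018234  0.175     ]
holder (array([ 0.41727272, -0.31818742,  0.00269191]), np.float64(0.29353841980173456)) [ 0.42277407 -0.31014958  0.008     ] [ 0.41600365 -0.32116442  0.008     ]
penfoot (array([0.57041291, 0.30674184, 0.00274016]), np.float64(0.0502097449507346)) [0.57399719 0.31043885 0.008     ] [0.56802494 0.29860999 0.008     ]
```

View pics/crop.png

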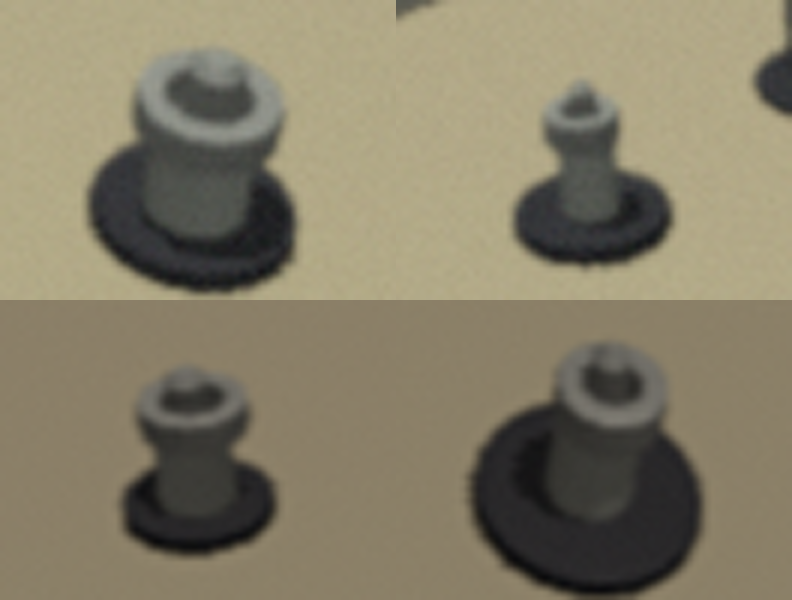

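Stand A, at about (0.414, 0.289), carries the large ring: its outline is about 25 px against 34 px for the foot. Stand B has the small one. The arm looks like an xArm7, so I'll check that kinematic model and use it to choose a feasible lean direction.

```bash
cat > kin.py <<'E'
import numpy as np
from scipy.spatial.transform import Rotation as R
from scipy.optimize import least_squares
D=[.267,0,.293,0,.3425,0,.097];AL=[0,-np.pi/2,np.pi/2,np.pi/2,np.pi/2,np.pi/2,-np.pi/2];A=[0,0,0,.0525,.0775,0,.076]
LO=np.array([-2.88,-.31,-1.54,.2,-1.41,.19,-2.57]);HI=np.array([2.88,2.03,1.56,2.42,4.55,2.02,2.57])
OFF=0.
def fk(q,off=None):
    T=np.eye(4);T[:3,:3]=R.from_rotvec([0,0,OFF if off is None else off]).as_matrix()
    for i in range(7):
        c,s=np.cos(q[i]),np.sin(q[i]);ca,sa=np.cos(AL[i]),np.sin(AL[i])
        T=T@np.array([[c,-s,0,A[i]],[s*ca,c*ca,-sa,-D[i]*sa],[s*sa,c*sa,ca,D[i]*ca],[0,0,0,1]])
    return T
def ik(p,Rm,q0):
    f=lambda q:np.r_[(fk(q)[:3,3]-p)*10,R.from_matrix(fk(q)[:3,:3]@Rm.T).as_rotvec()*3,.003*(q-q0)]
    s=least_squares(f,np.clip(q0,LO+.01,HI-.01),bounds=(LO,HI));return s.x,np.abs(s.fun[:6]).max()
E
python3 - <<'E'
from kin import *
from bench import status
s=status.sense();q=s["joint_pos"];T=fk(q,0)
print(T[:3,3],s["position"],np.linalg.norm(T[:2,3]),np.linalg.norm(s["position"][:2]))
off=np.arctan2(*s["position"][1::-1])-np.arctan2(T[1,3],T[0,3]);print(off)
T=fk(q,off);print(T.round(3),R.from_rotvec(s["eef_rot"]).as_matrix().round(3))
E
```

```text
[ 0.20847147 -0.55115513  0.31246406] [0.27728427 0.58760005 0.40390762] 0.5892642293312905 0.6497387065806658
2.339070261616179
[[ 0.361  0.932 -0.018  0.251]
 [ 0.932 -0.361 -0.035  0.533]
 [-0.04  -0.004 -0.999  0.312]
 [ 0.     0.     0.     1.   ]] [[-0.904  0.427 -0.001]
 [ 0.427  0.904 -0.001]
 [ 0.    -0.001 -1.   ]]
```

Run:
```python
from kin import *
import itertools
from bench import status
s=status.sense();q=s["joint_pos"]
Rt=R.from_rotvec(s["eef_rot"]).as_matrix()
for sg in itertools.product([1,-1],repeat=4):
    qq=q.copy();qq[2]*=sg[0];qq[4]*=sg[1];qq[3]*=sg[2];qq[5]*=sg[3]
    T=fk(qq,0);
    if T[2,2]<-.97: print(sg,T[:3,2],T[:3,3])
```

```text
(1, 1, 1, 1) [-0.01278977  0.03783371 -0.9992022 ] [ 0.20847147 -0.55115513  0.31246406]
(-1, -1, 1, 1) [-0.03526098  0.01875183 -0.9992022 ] [ 0.51008617 -0.29503293  0.31246406]
```

Emit:
move_arm:
  series:
    - [[0.07,-0.14,-0.03],[0,0,0],-1]
    - [[0.13,-0.26,-0.06],[0,0,0],-1]
    - [[0.18,-0.38,-0.1],[0,0,0],-1]
    - [[0.23,-0.49,-0.12],[0,0,0],-1]
    - [[0.27,-0.58,-0.15],[0,0,0],-1]

```text
t: 0.78
position: [0.4065, 0.3104, 0.3337]
eef_rot: [0.687, 3.065, 0.001]
wrist_force: [1.3, 0.3, 0.2]
gripper_width: 0.0852
grasp_force: 0.0
```

Emit:
move_arm:
  series:
    - [[0,-0.01,0],[0,0,0],-1]
    - [[0,-0.01,0],[0,0,0],-1]
    - [[0,-0.01,0],[0,0,0],-1]
    - [[0,-0.01,0],[0,0,0],-1]
    - [[0,-0.01,0],[0,0,0],-1]
  grip_force: 60

```text
t: 1.4
position: [0.4054, 0.3083, 0.3341]
eef_rot: [0.684, 3.066, 0.001]
wrist_force: [0.3, 0.2, -0.1]
gripper_width: 0.0852
grasp_force: 0.0
```

```bash
cat >> h.py <<'E'
import json
def log():
    s=status.sense();open("log.jsonl","a").write(json.dumps({k:np.array(s[k]).tolist() for k in("joint_pos","position","eef_rot")})+"\n");return s
def wproj(P,s):
    c=viewer.camera_model("wrist");M=c["tool_from_camera"];k=c["intrinsics"]
    t=R.from_rotvec(s["eef_rot"]).inv().apply(np.atleast_2d(P)-s["position"]);p=(t-M[:3,3])@M[:3,:3]
    r=np.linalg.norm(p[:,:2],axis=1);th=np.arctan2(r,p[:,2]);return np.c_[p[:,0]/r*th*k[0,0]+k[0,2],p[:,1]/r*th*k[1,1]+k[1,2]]
def watz(uv,z,s):
    c=viewer.camera_model("wrist");M=c["tool_from_camera"];k=c["intrinsics"]
    x,y=(uv[0]-k[0,2])/k[0,0],(uv[1]-k[1,2])/k[1,1];th=np.hypot(x,y)
    d=np.array([x/th*np.sin(th),y/th*np.sin(th),np.cos(th)]);Rt=R.from_rotvec(s["eef_rot"])
    d=Rt.apply(M[:3,:3]@d);o=s["position"]+Rt.apply(M[:3,3]);return o+d*(z-o[2])/d[2]
E
python3 - <<'E'
from h import *
s=log();print(s["position"],s["eef_rot"])
im=viewer.capture("wrist");cv2.imwrite("pics/w1.png",im)
E
```

```text
[0.40542913 0.3082572  0.33408343] [6.83933947e-01 3.06621157e+00 8.14509369e-04]
```

View pics/w1.png

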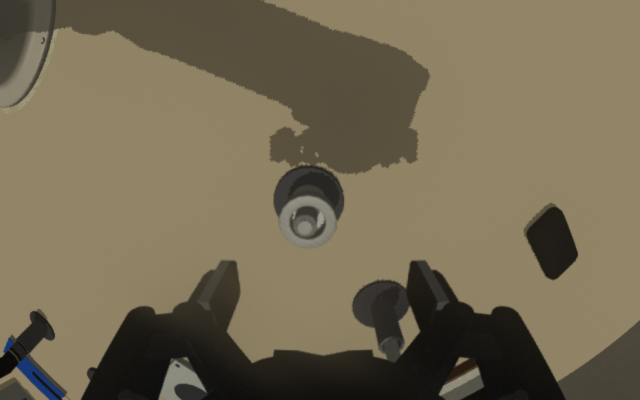

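The wrist view shows the ring at about (308,220), with its bore at about (306,224) and the foot at (309,198). I'll fit the outline numerically.

```bash
cat >> h.py <<'E'
def ringfit(im,s,p0,ztop,ro=.025,ri=.015,pts=72):
    g=cv2.GaussianBlur(cv2.cvtColor(im,cv2.COLOR_BGR2LAB).astype(float),(0,0),.8)
    a=np.linspace(0,2*np.pi,pts,endpoint=False);c=np.c_[np.cos(a),np.sin(a),0*a]
    def samp(p,r):
        uv=wproj(np.r_[p,ztop]+c*r,s).astype(np.float32);return np.stack([cv2.remap(g[:,:,i].astype(np.float32),uv[:,0],uv[:,1],1)[:,0] for i in range(3)],1)
    best=None
    for st,n in((.002,10),(.0005,6)):
        ctr=p0 if best is None else best[1]
        best=max(((np.linalg.norm(samp(p,ro-.002)-samp(p,ro+.002),axis=1).mean()+np.linalg.norm(samp(p,ri+.002)-samp(p,ri-.002),axis=1).mean(),p) for p in(np.array(ctr)+st*np.array([i,j]) for i in range(-n,n+1) for j in range(-n,n+1))),key=lambda t:t[0])
    return best
E
python3 - <<'E'
from h import *
s=json.loads(open("log.jsonl").readlines()[-1]);im=cv2.imread("pics/w1.png")
print(watz((308,220),.061,s),watz((309,197),.008,s),watz((305,228),.075,s))
print(ringfit(im,s,watz((308,220),.061,s)[:2],.061))
E
```

```text
[0.41352505 0.29100573 0.061     ] [0.40986818 0.29127096 0.008     ] [0.41391701 0.28882298 0.075     ]
(np.float32(93.92744), array([0.41602505, 0.28900573]))
```

Emit:
move_arm:
  series:
    - [[0.02,-0.037,0],[0,0,0],-1]
    - [[0.02,-0.037,-0.06],[0,0,0],-1]
    - [[0.02,-0.037,-0.12],[0,0,0],-1]
    - [[0.02,-0.037,-0.12],[0,0,0],-1]
    - [[0.02,-0.037,-0.12],[0,0,0],-1]

```text
t: 2.08
position: [0.4161, 0.2893, 0.2747]
eef_rot: [0.686, 3.065, 0.001]
wrist_force: [-0.2, -0.4, -0.0]
gripper_width: 0.085
grasp_force: 0.0
```

Run:
```python
from h import *
s=log();im=viewer.capture("wrist");cv2.imwrite("pics/w2.png",im)
print(s["position"],ringfit(im,s,[.415,.2895],.061))
```

```text
[0.41610239 0.28933216 0.27474405] (np.float32(66.483116), array([0.4155, 0.2885]))
```

Emit:
move_arm:
  series:
    - [[0,0,-0.05],[0,0,0],-1]
    - [[0,0,-0.11],[0,0,0],-1]
    - [[0,0,-0.11],[0,0,0],-1]
    - [[0,0,-0.11],[0,0,0],0.2]
    - [[0,0,-0.11],[0,0,0],1]

```text
t: 2.75
position: [0.4165, 0.2893, 0.2205]
eef_rot: [0.686, 3.064, 0.003]
wrist_force: [0.2, 0.4, 1.0]
gripper_width: 0.0513
grasp_force: 0.0
```

Emit:
move_arm:
  series:
    - [[0,0,0],[0,0,0],1]
    - [[0,0,0],[0,0,0],1]
    - [[0,0,0],[0,0,0],1]
    - [[0,0,0],[0,0,0],1]
    - [[0,0,0],[0,0,0],1]
  grip_force: 60

```text
t: 3.38
position: [0.4166, 0.2893, 0.2209]
eef_rot: [0.686, 3.063, 0.003]
wrist_force: [-1.5, -1.3, 8.9]
gripper_width: 0.0468
grasp_force: 60.4
```

Run:
```python
from h import *
s=log();im=viewer.capture("wrist");cv2.imwrite("pics/w3.png",cv2.resize(im[150:400,150:490],None,fx=2,fy=2))
print(s)
```

```text
{'t': 3.375, 'joint_pos': array([-0.41418302,  0.50704268, -0.29806664,  2.03732781,  0.24628306,
        0.62784934,  0.25305975]), 'joint_vel': array([-0.00055835,  0.00178509, -0.00072779,  0.00043863, -0.00041165,
        0.00142564, -0.00049286]), 'joint_efforts': array([-4.86965314e-02, -4.44825733e+01, -3.13246608e+00, -1.72634107e+01,
        9.32438462e-02, -7.46821649e-01,  3.62885685e-04]), 'position': array([0.4165558 , 0.28928393, 0.22092811]), 'eef_rot': array([6.86441888e-01, 3.06343172e+00, 2.77581252e-03]), 'wrist_force': array([-1.47265275, -1.27113267,  8.85241377]), 'moment': array([-0.3275271 ,  0.34120584, -0.01404411]), 'grasp_force': 60.383097510784864, 'gripper_width': 0.04684485767375734}
```

View pics/w3.png

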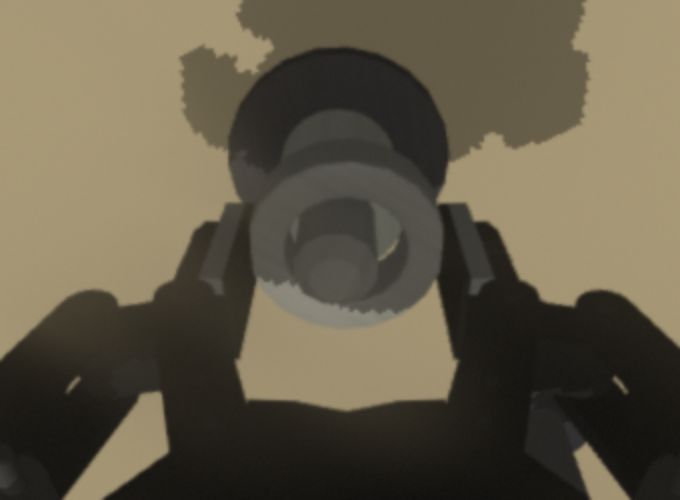

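The ring sits between both pads, around the pin. Lifting slowly.

Emit:
move_arm:
  series:
    - [[0,0,0.02],[0,0,0],1]
    - [[0,0,0.05],[0,0,0],1]
    - [[0,0,0.08],[0,0,0],1]
    - [[0,0,0.12],[0,0,0],1]
    - [[0,0,0.16],[0,0,0],1]

```text
t: 4.05
position: [0.4158, 0.2888, 0.3004]
eef_rot: [0.687, 3.065, 0.001]
wrist_force: [-0.2, -0.0, -0.9]
gripper_width: 0.0467
grasp_force: 62.4
```

Emit:
move_arm:
  series:
    - [[0,0,0.02],[0,0,0],1]
    - [[0,0,0.04],[0,0,0],1]
    - [[0,0,0.04],[0,0,0],1]
    - [[0,0,0.04],[0,0,0],1]
    - [[0,0,0.04],[0,0,0],1]

```text
t: 4.68
position: [0.4156, 0.2886, 0.3183]
eef_rot: [-0.687, -3.065, 0.001]
wrist_force: [0.1, 0.2, -1.9]
gripper_width: 0.047
grasp_force: 62.5
```

Run:
```python
from h import *
s=log();im=viewer.capture("wrist");sd=viewer.capture("side")
t=s["position"]
print(t,s["eef_rot"],s["wrist_force"],s["gripper_width"])
for dz in (-.155,-.158,-.161,-.164): print(dz,ringfit(im,s,t[:2],t[2]+dz))
u=proj("side",[t[0],t[1],t[2]-.165])[0].astype(int);a=cv2.resize(sd[u[1]-40:u[1]+35,u[0]-50:u[0]+50],(800,600),interpolation=cv2.INTER_CUBIC)
w=cv2.resize(im[190:340,220:420],(800,600),interpolation=cv2.INTER_CUBIC)
cv2.imwrite("pics/g1.png",cv2.resize(np.hstack([a,w]),(800,300)))
```

```text
[0.41564011 0.28861321 0.31829055] [-6.86521322e-01 -3.06460504e+00  1.40968480e-03] [ 0.05362511  0.23655124 -1.88295224] 0.047038222587046964
-0.155 (np.float32(69.861176), array([0.41014011, 0.29061321]))Traceback (most recent call last):
  File "<stdin>", line 5, in <module>
  File "h.py", line 36, in ringfit
    best=max(((np.linalg.norm(samp(p,ro-.002)-samp(p,ro+.002),axis=1).mean()+np.linalg.norm(samp(p,ri+.002)-samp(p,ri-.002),axis=1).mean(),p) for p in(np.array(ctr)+st*np.array([i,j]) for i in range(-n,n+1) for j in range(-n,n+1))),key=lambda t:t[0])
  File "h.py", line 36, in <genexpr>
    best=max(((np.linalg.norm(samp(p,ro-.002)-samp(p,ro+.002),axis=1).mean()+np.linalg.norm(samp(p,ri+.002)-samp(p,ri-.002),axis=1).mean(),p) for p in(np.array(ctr)+st*np.array([i,j]) for i in range(-n,n+1) for j in range(-n,n+1))),key=lambda t:t[0])
                                              ~~~~^^^^^^^^^^^
  File "h.py", line 32, in samp
    uv=wproj(np.r_[p,ztop]+c*r,s).astype(np.float32);return np.stack([cv2.remap(g[:,:,i].astype(np.float32),uv[:,0],uv[:,1],1)[:,0] for i in range(3)],1)
       ~~~~~^^^^^^^^^^^^^^^^^^^^^
  File "h.py", line 20, in wproj
    c=viewer.camera_model("wrist");M=c["tool_from_camera"];k=c["intrinsics"]
ValueError: time passes only in moves, steps and waits
```

```bash
python3 - <<'E'
import re
t=open("h.py").read().replace('viewer.camera_model("wrist")','CM("wrist")').replace('viewer.camera_model(n)','CM(n)')
t=t.replace('def proj','import functools\n@functools.cache\ndef CM(n): return viewer.camera_model(n)\ndef proj',1)
open("h.py","w").write(t)
E
python3 - <<'E'
from h import *
s=log();im=viewer.capture("wrist");sd=viewer.capture("side")
t=s["position"]
for dz in (-.157,-.160,-.163): print(dz,ringfit(im,s,t[:2],t[2]+dz)[0],ringfit(im,s,t[:2],t[2]+dz)[1]-t[:2])
u=proj("side",[t[0],t[1],t[2]-.165])[0].astype(int);a=cv2.resize(sd[u[1]-40:u[1]+35,u[0]-50:u[0]+50],(800,600),interpolation=cv2.INTER_CUBIC)
w=cv2.resize(im[190:340,220:420],(800,600),interpolation=cv2.INTER_CUBIC)
cv2.imwrite("pics/g1.png",cv2.resize(np.hstack([a,w]),(800,300)))
E
```

```text
-0.157 71.02728 [-0.004   0.0005]
-0.16 70.914154 [-0.0025 -0.0005]
-0.163 71.50469 [ 0.0005 -0.0005]
```

View pics/g1.png

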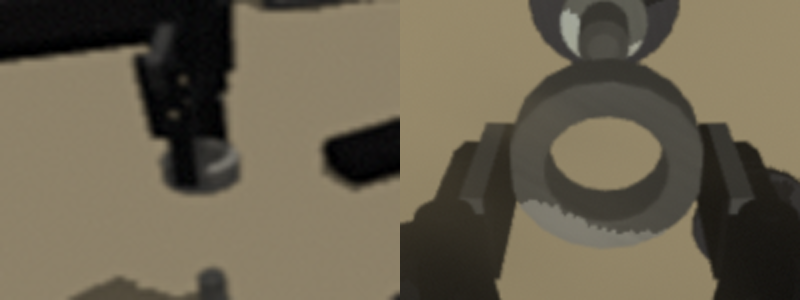

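Side crop: the ring is held level, with no fingertips below it. Wrist crop: the ring is centred between the pads and clear of the post. Carrying it to the plate.

Emit:
move_arm:
  series:
    - [[0.03,-0.04,0],[0,0,0],1]
    - [[0.08,-0.12,0],[0,0,0],1]
    - [[0.13,-0.2,0],[0,0,0],1]
    - [[0.19,-0.28,0],[0,0,0],1]
    - [[0.24,-0.36,0],[0,0,0],1]

```text
t: 5.5
position: [0.5369, 0.1074, 0.3189]
eef_rot: [0.687, 3.065, 0.0]
wrist_force: [0.8, 0.9, -2.0]
gripper_width: 0.0469
grasp_force: 62.5
```

Emit:
move_arm:
  series:
    - [[0.05,-0.08,0],[0,0,0],1]
    - [[0.11,-0.16,0],[0,0,0],1]
    - [[0.16,-0.24,0],[0,0,0],1]
    - [[0.19,-0.28,0],[0,0,0],1]
    - [[0.2,-0.3,0],[0,0,0],1]

```text
t: 6.12
position: [0.6364, -0.043, 0.3184]
eef_rot: [-0.69, -3.065, 0.001]
wrist_force: [0.2, -0.4, -1.9]
gripper_width: 0.0471
grasp_force: 62.5
```

Emit:
move_arm:
  series:
    - [[0,0,0],[0,0,0],1]
    - [[0,0,-0.05],[0,0,0],1]
    - [[0,0,-0.1],[0,0,0],1]
    - [[0,0,-0.1],[0,0,0],1]
    - [[0,0,-0.1],[0,0,0],1]

```text
t: 6.75
position: [0.636, -0.04, 0.2699]
eef_rot: [0.684, 3.065, 0.001]
wrist_force: [0.9, -1.0, -0.9]
gripper_width: 0.0467
grasp_force: 62.4
```

Run:
```python
from h import *
s=log();im=viewer.capture("wrist");cv2.imwrite("pics/p1.png",im)
for n in("scene","side"): cv2.imwrite(f"pics/{n}1.png",viewer.capture(n))
print(s["position"],s["eef_rot"],s["wrist_force"],s["gripper_width"])
```

```text
[ 0.63601602 -0.03999056  0.26986576] [6.84338417e-01 3.06547795e+00 1.10880924e-03] [ 0.89846352 -0.96742525 -0.91215759] 0.04670583787851036
```

View pics/p1.png

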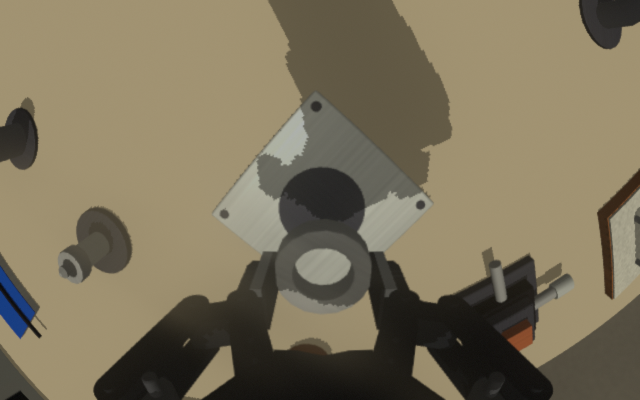

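The plate corners are at (212,212), (317,93) and (433,204). The dark disc spans columns 279–365 with its top edge at row 166, and the held ring is around (322,263).

Run:
```python
from h import *
s=json.loads(open("log.jsonl").readlines()[-1]);im=cv2.imread("pics/p1.png");t=np.array(s["position"])
c=[watz(p,.012,s)[:2] for p in((212,212),(317,93),(433,204))]
print("mid",(c[0]+c[2])/2,np.linalg.norm(c[0]-c[1]),np.linalg.norm(c[2]-c[1]))
# disc: fit circle r=.034 on arc visible
g=cv2.GaussianBlur(cv2.cvtColor(im,cv2.COLOR_BGR2GRAY),(0,0),1).astype(np.float32)
m=(c[0]+c[2])/2;a=np.linspace(0,2*np.pi,120);best=[]
up=np.array([-.904,.427])*-1
def sc(p):
    o=[]
    for r in(.0315,.0365):
        P=np.c_[p[0]+r*np.cos(a),p[1]+r*np.sin(a),0*a+.012];uv=wproj(P,s).astype(np.float32);o.append(cv2.remap(g,uv[:,0],uv[:,1],1)[:,0])
    k=uv[:,1]<225
    return (o[1]-o[0])[k].mean()
print(max((sc(q),tuple(q)) for q in(m+.001*np.array([i,j]) for i in range(-8,9) for j in range(-8,9))))
for dz in(-.157,-.16,-.163):b=ringfit(im,s,t[:2]+[-.002,0],t[2]+dz);print(dz,b[0],b[1])
```

```text
mid [ 0.63485213 -0.03980225] 0.12516572658311756 0.12537295570037832
(np.float32(68.853546), (np.float64(0.635852129533348), np.float64(-0.04080225096868872)))
-0.157 80.10466 [ 0.63251602 -0.03899056]
-0.16 81.04792 [ 0.63401602 -0.03949056]
-0.163 81.53978 [ 0.63601602 -0.03999056]
```

Emit:
move_arm:
  series:
    - [[0.001,-0.003,-0.04],[0,0,0],1]
    - [[0.001,-0.003,-0.08],[0,0,0],1]
    - [[0.001,-0.003,-0.12],[0,0,0],1]
    - [[0.001,-0.003,-0.152],[0,0,0],1]
    - [[0.001,-0.003,-0.152],[0,0,0],1]

```text
t: 7.52
position: [0.6353, -0.0426, 0.1905]
eef_rot: [-0.686, -3.062, 0.001]
wrist_force: [0.3, 0.3, -1.9]
gripper_width: 0.0467
grasp_force: 62.4
```

Emit:
move_arm:
  series:
    - [[0,0,-0.002],[0,0,0],1]
    - [[0,0,-0.003],[0,0,0],1]
    - [[0,0,-0.004],[0,0,0],1]
    - [[0,0,-0.004],[0,0,0],1]
    - [[0,0,-0.004],[0,0,0],1]

```text
t: 8.15
position: [0.6364, -0.0427, 0.1912]
eef_rot: [0.687, 3.065, 0.0]
wrist_force: [0.7, -0.8, -1.9]
gripper_width: 0.0472
grasp_force: 62.4
```

Emit:
move_arm:
  series:
    - [[0,0,-0.001],[0,0,0],1]
    - [[0,0,-0.002],[0,0,0],1]
    - [[0,0,-0.003],[0,0,0],1]
    - [[0,0,-0.003],[0,0,0],1]
    - [[0,0,-0.003],[0,0,0],1]

```text
t: 8.78
position: [0.6364, -0.0427, 0.1895]
eef_rot: [-0.687, -3.066, -0.0]
wrist_force: [-0.1, 0.4, -1.9]
gripper_width: 0.0467
grasp_force: 62.4
```

Emit:
move_arm:
  series:
    - [[0,0,-0.001],[0,0,0],1]
    - [[0,0,-0.002],[0,0,0],1]
    - [[0,0,-0.003],[0,0,0],1]
    - [[0,0,-0.003],[0,0,0],1]
    - [[0,0,-0.003],[0,0,0],1]

```text
t: 9.4
position: [0.6364, -0.0427, 0.1881]
eef_rot: [-0.687, -3.066, -0.0]
wrist_force: [-0.8, -0.1, 2.4]
gripper_width: 0.0468
grasp_force: 62.7
```

Contact felt: +4 N. Releasing.

Emit:
move_arm:
  series:
    - [[0,0,-0.001],[0,0,0],1]
    - [[0,0,-0.001],[0,0,0],-1]
    - [[0,0,-0.001],[0,0,0],-1]
    - [[0,0,-0.001],[0,0,0],-1]
    - [[0,0,-0.001],[0,0,0],-1]

```text
t: 10.02
position: [0.6364, -0.0428, 0.1874]
eef_rot: [-0.687, -3.066, -0.0]
wrist_force: [-0.3, 0.1, -0.4]
gripper_width: 0.0855
grasp_force: 0.0
```

Emit:
move_arm:
  series:
    - [[0,0,0.02],[0,0,0],-1]
    - [[0,0,0.08],[0,0,0],-1]
    - [[0,0,0.16],[0,0,0],-1]
    - [[0,0,0.24],[0,0,0],-1]
    - [[0,0,0.24],[0,0,0],-1]

```text
t: 10.65
position: [0.6382, -0.0427, 0.3124]
eef_rot: [0.685, 3.057, 0.002]
wrist_force: [0.1, 0.2, 0.5]
gripper_width: 0.0853
grasp_force: 0.0
```

Emit:
move_arm:
  series:
    - [[0,0,0],[0,0,0],-1]
    - [[0,0,0],[0,0,0],-1]
    - [[0,0,0],[0,0,0],-1]
    - [[0,0,0],[0,0,0],-1]
    - [[0,0,0],[0,0,0],-1]

```text
t: 11.28
position: [0.6363, -0.0427, 0.307]
eef_rot: [-0.687, -3.065, 0.0]
wrist_force: [-0.8, -0.4, -1.1]
gripper_width: 0.0851
grasp_force: 0.0
```

Run:
```python
from h import *
s=log();im=viewer.capture("wrist");cv2.imwrite("pics/p2.png",im)
for n in("scene","side"): cv2.imwrite(f"pics/{n}2.png",viewer.capture(n))
print(s["position"],ringfit(im,s,[.635,-.041],.028))
u=wproj([.635,-.041,.02],s)[0].astype(int)
w=cv2.resize(im[u[1]-60:u[1]+60,u[0]-80:u[0]+80],(480,360),interpolation=cv2.INTER_CUBIC);cv2.imwrite("pics/p2c.png",w);print(u)
```

```text
[ 0.63630399 -0.0426712   0.30704491] (np.float32(101.13592), array([ 0.636 , -0.0425]))
[323 196]
```

View pics/p2c.png

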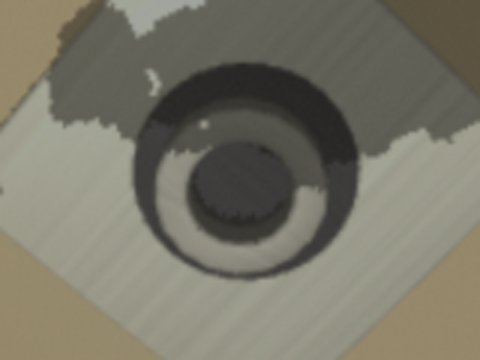

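The ring lies flat inside the dark disc. In crop pixels, the disc centre is about (246,170) and the ring top centre about (241,190), partly parallax. I'll quantify that and fit the kinematics from the log.

```bash
python3 - <<'E'
from h import *
import kin
s=json.loads(open("log.jsonl").readlines()[-1])
print("disc",watz((325,192.7),.012,s),"ringtop",watz((323.3,199.3),.028,s))
L=[json.loads(l) for l in open("log.jsonl")]
Q=np.array([l["joint_pos"] for l in L]);P=np.array([l["position"] for l in L]);E=R.from_rotvec([l["eef_rot"] for l in L])
def setp(x): kin.D=[x[0],0,x[1],0,x[2],0,x[3]];kin.A=[0,0,0,x[4],x[5],0,x[6]];return x[7],x[8:15],R.from_rotvec(x[15:18])
def f(x):
    off,dq,Rt=setp(x);o=[]
    for q,p,e in zip(Q,P,E):
        T=kin.fk(q+dq,off);o+=[(T[:3,3]-p)*100,(R.from_matrix(T[:3,:3])*Rt*e.inv()).as_rotvec()*30]
    return np.r_[np.concatenate(o),.3*(x-x0)[:7]*10,1*x[8:15]]
x0=np.r_[.267,.293,.3425,.097,.0525,.0775,.076,2.0,np.zeros(7),0,0,np.pi/2]
for yaw in(-1.57,0,1.57,3.1):
    x0[15:18]=[0,0,yaw];r=least_squares(f,x0);print(yaw,r.cost,r.x.round(3),np.abs(r.fun[:6*len(L)].reshape(-1,6)).max(0))
E
wc -l log.jsonl
```

```text
disc [ 0.63463128 -0.03964114  0.012     ] ringtop [ 0.63484587 -0.0414347   0.028     ]
-1.57 55.244863007508684 [ 1.284 -0.102  1.04   0.289 -0.472 -0.98  -0.443  2.356 -0.     0.56
  0.067  0.384 -0.82   0.466  0.     0.892  0.085 -0.947] [1.76939199 4.02280281 1.28228941 1.11385741 2.5840753  4.02835154]
0 55.24486308244594 [ 1.284 -0.102  1.04   0.289 -0.472 -0.98  -0.443  2.356  0.     0.56
  0.067  0.384 -0.82   0.466  0.     0.892  0.085 -0.947] [1.76938329 4.02280836 1.28230048 1.1138792  2.58409737 4.02832917]
1.57 62.24784660483892 [ 1.187 -0.38   0.497  0.26  -0.35   1.29  -0.446  2.253 -0.     1.315
 -0.284 -0.829  0.426 -1.425 -0.    -2.642  0.033  3.612] [1.45537751 3.37933469 1.66514949 1.55834729 1.89636156 3.92439194]
3.1 55.24486309454026 [ 1.284 -0.102  1.04   0.289 -0.472 -0.98  -0.443  2.356 -0.     0.56
  0.067  0.384 -0.82   0.466 -0.    -3.406 -0.323  3.618] [1.76938198 4.02280918 1.28230197 1.11388301 2.58410069 4.02832546]
7 log.jsonl
```

```bash
cat > fit.py <<'E'
from h import *
import kin,itertools
L=[json.loads(l) for l in open("log.jsonl")]
Q=np.array([l["joint_pos"] for l in L]);P=np.array([l["position"] for l in L]);E=R.from_rotvec([l["eef_rot"] for l in L])
def f(x,sg):
    kin.D=[x[0],0,x[1],0,x[2],0,x[3]];kin.A=[0,0,0,x[4],x[5],0,x[6]];o=[]
    for q,p,e in zip(Q,P,E):
        T=kin.fk(q*sg,x[7]);o+=[(T[:3,3]-p)*100,(R.from_matrix(T[:3,:3])*R.from_rotvec([0,0,x[8]])*e.inv()).as_rotvec()*30]
    return np.r_[np.concatenate(o),2*(x-x0)[:7]]
res=[]
for s3,s1,s5,s7 in itertools.product([1,-1],repeat=4):
  for o in(-2,0,2):
    sg=np.array([s1,1,s3,1,s5,1,s7]);x0=np.r_[.267,.293,.3425,.097,.0525,.0775,.076,o,0]
    r=least_squares(f,x0,args=(sg,),max_nfev=60);res.append((r.cost,sg,r.x.round(3)))
res.sort(key=lambda t:t[0])
for r in res[:3]:print(r)
E
python3 fit.py
```

```text
(np.float64(1677.1954172043693), array([-1,  1, -1,  1, -1,  1, -1]), array([ 1.680e-01,  2.350e-01, -4.020e-01,  6.000e-03,  8.960e-01,
        2.600e-01, -1.000e-03, -4.800e-02, -1.706e+00]))
(np.float64(1696.7080103933215), array([-1,  1, -1,  1, -1,  1, -1]), array([ 0.287, -0.071,  1.769, -0.853, -1.371, -0.675, -0.558,  3.134,
        1.475]))
(np.float64(1696.7080133001264), array([-1,  1, -1,  1, -1,  1, -1]), array([ 0.287, -0.071,  1.769, -0.854, -1.371, -0.676, -0.558, -3.149,
        1.476]))
```

The ring is within about 2 mm of the middle, good. For the scope I'll grip it with the hand tilted 45° inward, keeping this yaw. Turning the hand upright afterwards then gives the 45° lean. Moving beside the holder and tilting first.

Emit:
move_arm:
  series:
    - [[-0.01,-0.05,0.02],[0,0,0],-1]
    - [[-0.03,-0.16,0.03],[0,0,0],-1]
    - [[-0.05,-0.27,0.04],[0,0,0],-1]
    - [[-0.07,-0.38,0.04],[0,0,0],-1]
    - [[-0.08,-0.48,0.04],[0,0,0],-1]

```text
t: 12.05
position: [0.5956, -0.2851, 0.3278]
eef_rot: [0.688, 3.065, -0.001]
wrist_force: [0.5, -0.3, 0.7]
gripper_width: 0.0853
grasp_force: 0.0
```

Emit:
move_arm:
  series:
    - [[-0.01,-0.09,0],[0,0,0],-1]
    - [[-0.04,-0.2,0],[0,0,0],-1]
    - [[-0.04,-0.2,-0.02],[0.12,0.25,0],-1]
    - [[-0.04,-0.2,-0.03],[0.24,0.5,0],-1]
    - [[-0.04,-0.2,-0.03],[0.335,0.71,0],-1]

```text
t: 12.68
position: [0.5762, -0.3829, 0.3118]
eef_rot: [-0.602, -2.685, -0.122]
wrist_force: [0.2, 0.4, 0.0]
gripper_width: 0.0856
grasp_force: 0.0
```

Emit:
move_arm:
  series:
    - [[0,0,0],[0.11,0.24,0],-1]
    - [[0,0,0],[0.22,0.47,0],-1]
    - [[0,0,0],[0.335,0.71,0],-1]
    - [[0,0,0],[0.335,0.71,0],-1]
    - [[0,0,0],[0.335,0.71,0],-1]

```text
t: 13.3
position: [0.5764, -0.3828, 0.3123]
eef_rot: [-0.518, -2.312, -0.214]
wrist_force: [0.1, -0.0, 0.7]
gripper_width: 0.0852
grasp_force: 0.0
```

Run:
```python
from h import *
s=log();im=viewer.capture("wrist");cv2.imwrite("pics/s1.png",im)
print(s["position"],s["joint_pos"],R.from_rotvec(s["eef_rot"]).as_matrix().round(3),wproj([[.4195,-.311,.175],[.4195,-.311,.075]],s))
```

```text
[ 0.57644857 -0.38275692  0.31230926] [ 0.58075723  0.91644791 -0.09771956  1.11897601  0.11753776  1.89181158
  1.61027282] [[-0.641  0.427 -0.638]
 [ 0.303  0.904  0.301]
 [ 0.705  0.    -0.709]] [[319.26101694 191.78060644]
 [320.38777185 242.7308286 ]]
```

View pics/s1.png

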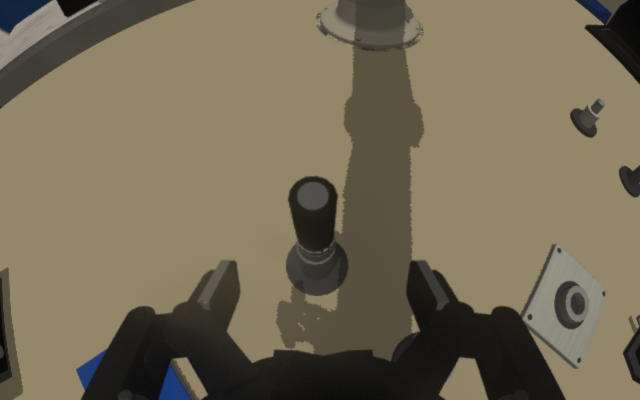

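The tail disc is at (313,194), the body meets the tube at (316,243), and the scope stands upright between the open fingers.

Run:
```python
from h import *
s=json.loads(open("log.jsonl").readlines()[-1])
T=watz((313,194),.175,s);F=watz((317,266),.006,s);print(T,F)
G=np.array([(T[0]+.419)/2,(T[1]*2-.312)/3,.138]);d=np.array([.904,-.427,0])
t=G+.153*(.707*d+[0,0,.707]);print(t,(t-s["position"])/.5)
```

```text
[ 0.41925162 -0.31524053  0.175     ] [ 0.42180573 -0.31687457  0.006     ]
[ 0.5169124  -0.36034937  0.246171  ] [-0.11907235  0.0448151  -0.13227653]
```

Emit:
move_arm:
  series:
    - [[-0.03,0.01,-0.03],[0,0,0],-1]
    - [[-0.06,0.022,-0.065],[0,0,0],-1]
    - [[-0.09,0.034,-0.1],[0,0,0],-1]
    - [[-0.12,0.045,-0.13],[0,0,0],-1]
    - [[-0.12,0.045,-0.13],[0,0,0],-1]

```text
t: 13.98
position: [0.5152, -0.3602, 0.2475]
eef_rot: [-0.518, -2.309, -0.215]
wrist_force: [0.4, -0.2, 0.7]
gripper_width: 0.0855
grasp_force: 0.0
```

Run:
```python
from h import *
s=log();im=viewer.capture("wrist");cv2.imwrite("pics/s2.png",im[100:400,150:490])
print(s["position"],s["joint_pos"],s["wrist_force"],R.from_rotvec(s["eef_rot"]).as_matrix().round(3)[:,2])
```

```text
[ 0.51519947 -0.360181    0.24751623] [ 0.606451    0.87817533 -0.1002145   1.36026149  0.12675886  1.69304494
  1.60284185] [ 0.39795539 -0.16437888  0.67008052] [-0.639  0.302 -0.707]
```

View pics/s2.png

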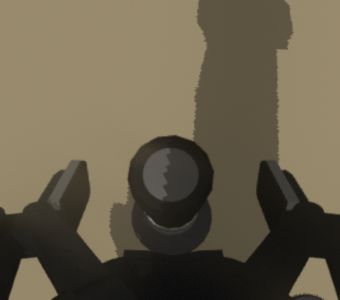

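The scope is centred between the fingers (column 171, midpoint 172). That was my tenth picture, so from here I use numbers only. Closing.

Emit:
move_arm:
  series:
    - [[0,0,0],[0,0,0],0]
    - [[0,0,0],[0,0,0],0.3]
    - [[0,0,0],[0,0,0],1]
    - [[0,0,0],[0,0,0],1]
    - [[0,0,0],[0,0,0],1]
  grip_force: 80

```text
t: 14.65
position: [0.5167, -0.3603, 0.2479]
eef_rot: [-0.518, -2.31, -0.214]
wrist_force: [1.8, -1.5, 2.7]
gripper_width: 0.0303
grasp_force: 78.5
```

Emit:
move_arm:
  series:
    - [[0,0,0],[0,0,0],1]
    - [[0,0,0],[0,0,0],1]
    - [[0,0,0.01],[0,0,0],1]
    - [[0,0,0.02],[0,0,0],1]
    - [[0,0,0.03],[0,0,0],1]

```text
t: 15.28
position: [0.5161, -0.3602, 0.2624]
eef_rot: [-0.517, -2.309, -0.215]
wrist_force: [-0.8, -0.2, -2.5]
gripper_width: 0.0298
grasp_force: 78.8
```

Emit:
move_arm:
  series:
    - [[0,0,0.03],[0,0,0],1]
    - [[0,0,0.07],[0,0,0],1]
    - [[0,0,0.12],[0,0,0],1]
    - [[0,0,0.17],[0,0,0],1]
    - [[0,0,0.22],[0,0,0],1]

```text
t: 15.9
position: [0.5163, -0.3601, 0.375]
eef_rot: [-0.518, -2.311, -0.214]
wrist_force: [-0.1, -0.2, -1.1]
gripper_width: 0.0303
grasp_force: 78.9
```

Emit:
move_arm:
  series:
    - [[0,0,0.03],[0,0,0],1]
    - [[0,0,0.03],[0,0,0],1]
    - [[0,0,0.03],[0,0,0],1]
    - [[0,0,0.03],[0,0,0],1]
    - [[0,0,0.03],[0,0,0],1]

```text
t: 16.52
position: [0.5163, -0.3601, 0.3865]
eef_rot: [-0.517, -2.308, -0.215]
wrist_force: [-0.2, 0.1, -1.0]
gripper_width: 0.0304
grasp_force: 78.9
```

```bash
cat >> h.py <<'E'
def scopefit(s,ims,x0):
    # scope in tool frame: lens pos(3)+axis (2 angles: in tool xz plane and out). Dark-body edges via silhouettes are fit by the caller
    pass
E
python3 - <<'E'
from h import *
s=log();print(s["position"],s["eef_rot"],s["joint_pos"].round(2),s["wrist_force"],s["moment"],s["gripper_width"])
for n in("scene","side","wrist"): cv2.imwrite(f"pics/{n}_up.png",viewer.capture(n))
Rt=R.from_rotvec(s["eef_rot"]);G=s["position"]+Rt.apply([0,0,.155]);print(G)
# body/tail and nose sampling: expected axis vertical, G 130ish from lens
side=cv2.imread("pics/side_up.png");sc=cv2.imread("pics/scene_up.png")
for n,im in(("side",side),("scene",sc)):
    L=proj(n,G-[0,0,.128])[0];T=proj(n,G+[0,0,.037])[0];print(n,L,T)
    g=im.mean(2)
    ax=(L-T)/np.linalg.norm(L-T);nr=np.array([-ax[1],ax[0]])
    for f in np.arange(-.1,1.35,.05):
        p=T+(L-T)*f;uv=np.array([p+nr*k for k in range(-14,15)],np.float32)
        print(round(f,2)," ".join("%d"%v for v in cv2.remap(g.astype(np.float32),uv[:,0],uv[:,1],1)[:,0]))
E
```

```text
[ 0.51626842 -0.36013889  0.38654576] [-0.51687386 -2.30814639 -0.21494897] [ 0.61  0.73 -0.1   1.3   0.12  1.91  1.62] [-0.16983023  0.0846487  -1.04408998] [-0.42126923 -0.87456742 -0.00867208] 0.03041955135732445
[ 0.41703457 -0.31328833  0.27708039]
side [321.10133959 288.47009499] [321.7768869  202.24645168]
-0.1 20 46 76 102 124 140 143 142 142 142 144 143 142 140 140 142 144 143 143 143 142 142 141 141 141 140 141 141 141
-0.05 12 12 13 10 8 6 9 12 20 27 36 40 42 42 41 41 40 37 31 26 32 46 69 101 128 140 142 142 141
0.0 12 9 4 6 11 22 37 48 48 46 47 46 48 47 47 48 47 47 47 49 52 48 29 9 8 41 91 128 141
0.05 11 6 6 9 11 12 14 19 31 45 56 63 67 68 68 66 62 56 47 34 23 15 12 11 11 28 72 117 140
0.1 12 7 7 4 4 5 7 9 10 11 14 13 14 16 17 15 12 11 11 9 6 6 5 3 4 27 73 117 140
0.15 16 19 19 18 17 14 10 6 5 5 5 6 6 5 6 5 5 5 5 5 3 5 5 2 3 20 63 111 139
0.2 27 13 14 16 17 19 19 19 20 19 16 11 11 8 5 5 5 6 6 5 5 5 5 2 4 15 49 94 128
0.25 32 18 17 17 14 13 13 12 14 15 15 23 43 69 84 83 69 49 29 11 4 3 4 4 11 48 96 129 141
0.3 19 20 20 20 19 20 21 21 20 17 14 14 18 27 38 50 57 61 66 75 82
[... 4683 characters left out ...]
3 162 161 160 161 162 162 162 161 161 162 161 161 160 161 162 162 161 161 162 161 162 161 161 162
1.15 161 161 160 160 161 162 161 160 159 160 161 162 160 160 161 162 162 161 162 162 161 161 161 161 162 161 161 161 160
1.2 161 160 160 161 160 162 161 159 160 162 161 161 161 162 160 160 161 162 162 160 160 161 162 161 162 160 160 160 161
1.25 162 162 160 159 158 159 162 160 160 161 161 161 161 160 162 162 160 161 159 161 161 160 161 161 163 160 161 161 161
1.3 161 161 162 161 161 161 162 163 161 161 159 160 162 159 160 162 161 162 161 160 161 162 163 162 161 160 162 161 160
1.35 162 161 160 159 160 161 163 162 161 161 156 146 132 121 113 112 121 125 125 134 146 154 160 162 162 161 162 161 161
```

Both views show the scope still upright and where the grasp geometry predicts (centreline within 1 px). Computing the final pose.

Run:
```python
from h import *
s=json.loads(open("log.jsonl").readlines()[-1]);t=np.array(s["position"]);Rt=R.from_rotvec(s["eef_rot"])
F=np.array([.4182,-.3145,.104]);print("tool focus",Rt.inv().apply(F-t),"axis",Rt.inv().apply([0,0,1]))
W=R.from_rotvec(-.785*np.array([.427,.904,0]));goal=np.array([.6355,-.042,.020])-W.apply(F-t);print(goal,(goal-t)/.5)
```

```text
tool focus [-0.1236475  -0.00065968  0.27612187] axis [ 7.07984205e-01  3.52430885e-04 -7.06228179e-01]
[0.52441495 0.01115374 0.2963462 ] [ 0.01629305  0.74258525 -0.18039912]
```

Emit:
move_arm:
  series:
    - [[0,0.04,0],[0,0,0],1]
    - [[0,0.11,0],[0,0,0],1]
    - [[0,0.19,0],[0,0,0],1]
    - [[0.01,0.27,0],[0,0,0],1]
    - [[0.01,0.35,0],[0,0,0],1]

```text
t: 17.3
position: [0.5214, -0.1822, 0.3878]
eef_rot: [-0.516, -2.31, -0.215]
wrist_force: [-0.1, -0.6, -1.3]
gripper_width: 0.0305
grasp_force: 78.8
```

Emit:
move_arm:
  series:
    - [[0,0.08,0],[0,0,0],1]
    - [[0,0.16,0],[0,0,0],1]
    - [[0,0.24,0],[0,0,0],1]
    - [[0,0.33,0],[0,0,0],1]
    - [[0,0.39,0],[0,0,0],1]

```text
t: 17.92
position: [0.5204, 0.0136, 0.388]
eef_rot: [-0.513, -2.31, -0.214]
wrist_force: [-0.6, 0.1, -1.6]
gripper_width: 0.0303
grasp_force: 78.9
```

Emit:
move_arm:
  series:
    - [[0,0,0],[-0.05,-0.11,0],1]
    - [[0,0,0],[-0.13,-0.28,0],1]
    - [[0,0,0],[-0.21,-0.45,0],1]
    - [[0,0,0],[-0.29,-0.61,0],1]
    - [[0,0,0],[-0.335,-0.71,0],1]

```text
t: 18.55
position: [0.5204, 0.0114, 0.388]
eef_rot: [-0.601, -2.692, -0.119]
wrist_force: [-1.6, -0.9, -2.0]
gripper_width: 0.0303
grasp_force: 79.0
```

Emit:
move_arm:
  series:
    - [[0,0,0],[-0.08,-0.17,0],1]
    - [[0,0,0],[-0.16,-0.34,0],1]
    - [[0,0,0],[-0.24,-0.51,0],1]
    - [[0,0,-0.03],[-0.31,-0.65,0],1]
    - [[0,0,-0.06],[-0.335,-0.71,0],1]

```text
t: 19.18
position: [0.52, 0.0114, 0.3576]
eef_rot: [0.684, 3.065, 0.001]
wrist_force: [0.2, -0.9, -1.3]
gripper_width: 0.0305
grasp_force: 79.0
```

Emit:
move_arm:
  series:
    - [[0,0,-0.03],[0,0,0],1]
    - [[0,0,-0.06],[0,0,0],1]
    - [[0,0,-0.06],[0,0,0],1]
    - [[0,0,-0.06],[0,0,0],1]
    - [[0,0,-0.06],[0,0,0],1]

```text
t: 19.8
position: [0.5218, 0.0098, 0.3279]
eef_rot: [0.687, 3.065, 0.001]
wrist_force: [0.5, 0.0, -0.9]
gripper_width: 0.0301
grasp_force: 78.9
```

```bash
cat > chk.py <<'E'
from h import *
import sys
s=log();t=s["position"];Rt=R.from_rotvec(s["eef_rot"])
print(t,s["eef_rot"],s["wrist_force"],s["gripper_width"])
ft=np.array([-.1236,-.0007,.2761]);at=np.array([.708,.0004,-.706])
F=t+Rt.apply(ft);a=Rt.apply(at);print("focus",F,"axis",a,"to go/.5",(np.array([.6355,-.042,.02])-F)/.5)
for n in("scene","side"):
    im=viewer.capture(n);cv2.imwrite(f"pics/{n}_{sys.argv[1]}.png",im);g=im.mean(2).astype(np.float32)
    for d in(.054,.068,.082,.096,.104,.115,.122):
        p=proj(n,F+a*d)[0];q=proj(n,F+a*(d+.01))[0]-p;nr=np.array([-q[1],q[0]])/np.linalg.norm(q)
        k=np.arange(-14,14.1,.5);uv=(p+k[:,None]*nr).astype(np.float32);v=cv2.remap(g,uv[:,0],uv[:,1],1)[:,0]
        w=np.gradient(v);L=k<0;e0=k[L][np.argmin(w[L])];e1=k[~L][np.argmax(w[~L])];print(n,d,e0,e1,(e0+e1)/2)
    p=proj(n,F)[0];q=proj(n,F+a*.01)[0]-p;q/=np.linalg.norm(q);px=np.linalg.norm(proj(n,F+a*.055)[0]-p)
    uv=np.array([p+q*px*f/.055 for f in np.arange(.025,.06,.0025)],np.float32);print("axial from 25mm/2.5:",cv2.remap(g,uv[:,0],uv[:,1],1)[:,0].astype(int))
E
python3 chk.py f1
```

```text
[0.52177734 0.00976495 0.32794719] [6.86909405e-01 3.06470129e+00 5.82194052e-04] [ 0.46278249  0.03286427 -0.93575606] 0.030098408361277754
focus [ 0.63350648 -0.04357586  0.05193991] axis [-0.64074191  0.30243327  0.70546728] to go/.5 [ 0.00398705  0.00315172 -0.06387982]
scene 0.054 -1.5 4.0 1.25
scene 0.068 -1.0 4.5 1.75
scene 0.082 -1.0 4.5 1.75
scene 0.096 -0.5 4.5 2.0
scene 0.104 -6.0 4.5 -0.75
scene 0.115 -8.0 6.5 -0.75
scene 0.122 -8.0 6.5 -0.75
axial from 25mm/2.5: [167 168 166 167 167 166 152 121 112 114 118 117 116 116]
side 0.054 -6.0 0.0 -3.0
side 0.068 -6.0 0.0 -3.0
side 0.082 -6.0 0.0 -3.0
side 0.096 -6.0 0.5 -2.75
side 0.104 -6.0 3.0 -1.5
side 0.115 -8.0 7.0 -0.5
side 0.122 -8.0 7.0 -0.5
axial from 25mm/2.5: [135 127 122 125 128 126 117 106 107 111 111 111 110 108]
```

Run:
```python
from h import *
import h
W=h.wproj
for n,f in(("scene","scene2"),("side","side2"),("scene","scene_f1"),("side","side_f1"),("side","side_up"),("scene","scene_up")):
    h.wproj=lambda P,s,n=n:proj(n,P)
    b=ringfit(cv2.imread(f"pics/{f}.png"),None,np.array([.6355,-.042]),.028);print(f,b)
```

```text
scene2 (np.float32(40.622025), array([ 0.636, -0.043]))
side2 (np.float32(45.118652), array([ 0.6335, -0.043 ]))
scene_f1 (np.float32(55.49747), array([ 0.6365, -0.0435]))
side_f1 (np.float32(54.77053), array([ 0.6335, -0.043 ]))
side_up (np.float32(32.613384), array([ 0.63  , -0.0645]))
scene_up (np.float32(53.718372), array([ 0.636 , -0.0435]))
```

Run:
```python
from h import *
F=np.array([.6335,-.0436,.0519]);a=np.array([-.6407,.3024,.7055]);e1=np.array([.427,.904,0]);e2=np.cross(a,e1)
A=[];b=[]
for n,m in(("scene",-.75),("side",-.5)):
    P=F+a*.118;p=proj(n,P)[0];q=proj(n,P+a*.01)[0]-p;nr=np.array([-q[1],q[0]])/np.linalg.norm(q)
    A.append([nr@(proj(n,P+e*.001)[0]-p) for e in(e1,e2)]);b.append(m)
x=np.linalg.solve(A,b);o=(e1*x[0]+e2*x[1])/1000;print(x,o)
print("to go/.5",(np.array([.635,-.0428,.02])-F-o)/.5)
```

```text
[-2.93935207 -0.39075788] [-0.00100589 -0.00277489  0.00027678]
to go/.5 [ 0.00501178  0.00714978 -0.06435356]
```

Emit:
move_arm:
  series:
    - [[0.005,0.005,-0.015],[0,0,0],1]
    - [[0.005,0.005,-0.03],[0,0,0],1]
    - [[0.005,0.005,-0.05],[0,0,0],1]
    - [[0.005,0.005,-0.063],[0,0,0],1]
    - [[0.005,0.005,-0.063],[0,0,0],1]

```text
t: 20.52
position: [0.5235, 0.0122, 0.2951]
eef_rot: [-0.686, -3.064, 0.001]
wrist_force: [0.2, -0.1, -1.4]
gripper_width: 0.0303
grasp_force: 79.0
```

Emit:
move_arm:
  series:
    - [[0,0,0],[0,0,0],1]
    - [[0,0,0],[0,0,0],1]
    - [[0,0,0],[0,0,0],1]
    - [[0,0,0],[0,0,0],1]
    - [[0,0,0],[0,0,0],1]

```text
t: 21.15
position: [0.5239, 0.0123, 0.296]
eef_rot: [0.687, 3.065, 0.0]
wrist_force: [0.4, 0.1, -1.5]
gripper_width: 0.0302
grasp_force: 79.0
```

```bash
python3 chk.py f2 | grep -v "0.0[5-9]\|0.104"
python3 - <<'E'
from h import *
import h
print(status.sense()["joint_vel"].round(3))
w=viewer.capture("wrist");s=status.sense();print("wrist ring",ringfit(w,s,np.array([.635,-.042]),.028))
for n in("scene","side"):
    h.wproj=lambda P,s,n=n:proj(n,P)
    print(n,ringfit(cv2.imread(f"pics/{n}_f2.png"),None,np.array([.635,-.043]),.028))
E
```

```text
focus [ 0.63540362 -0.04107878  0.0199418 ] axis [-0.64025748  0.30239429  0.70592366] to go/.5 [ 0.00019276 -0.00184244  0.0001164 ]
scene 0.115 -8.0 6.0 -1.0
scene 0.122 -8.0 6.5 -0.75
axial from 25mm/2.5: [160 172 180 181 182 177 157 123 115 117 117 118 118 117]
side 0.115 -7.5 6.5 -0.5
side 0.122 -8.0 7.0 -0.5
axial from 25mm/2.5: [118 128 136 137 136 134 122 109 109 112 113 113 112 110]
[ 0.002  0.001  0.     0.001  0.002 -0.     0.   ]
wrist ring (np.float32(48.14052), array([ 0.6345, -0.042 ]))
scene (np.float32(55.317345), array([ 0.636 , -0.0435]))
side (np.float32(54.85823), array([ 0.6335, -0.043 ]))
```

The focus estimates lie on either side of the ring centre (0.635, -0.0425, 0.020), within about 2 mm. The arm is still, the wrist carries only the scope's weight, and the ring has not moved.

```bash
python3 -c "
from bench import sign_off
print(sign_off())"
```

```text
the job is handed in; nothing more can be done
None
```

I handed the job in at about 21 s: the ring lies flat within about 2 mm of the plate's middle, and the microscope is held steady leaning at 45°, its focus within about 2 mm of the ring's centre by my measurements, touching neither ring nor plate.

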